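# Restart the stirrer at speed four

### The job

Restart the lab stirrer: with a fingertip push the lever of its rotary speed selector anticlockwise all the way back to off, then push it clockwise, counting four clicks, so that it rests at the fourth speed, and then press the round start button fully in and let it come out again. Do not pinch the lever, and leave the jar, the beaker and the vial standing where they are.

Things in the scene. Friction and masses are not known exactly. Their poses are not given: they have to be found in the camera images.
- selector (a joint): Speed selector angle, rad: 0 = off, at its anticlockwise stop; grows CLOCKWISE seen from above to a stop at 4.189 (speed 8). Nine detents, one click every 0.5236 rad: off, speeds 1 to 8; speed four = 2.094. Half-way between detents it tips over and snaps into the next, ahead of the finger. Tipping takes about 0.09 N m (2 N at 45 mm from the axis). Starts at speed 5, 6, 7 or 8.
- selector_axis (a point): Foot of the selector's vertical axis on the stirrer's flat deck, 55 mm above the bench. Fixed; x points to the stirrer's rear (away from the robot), y along it to the start button. The lever points at 2.094 rad minus the joint value, anticlockwise from x seen from above: +120 degrees at off, straight along +x at speed four, -120 degrees at speed 8.
- stirrer: Fixed white lab stirrer, flat deck 55 mm above the bench; origin on the bench below the selector's axis, axes as selector_axis. 95 mm to front and rear; 170 mm to the button's end (+y), 320 mm to the other, where a round plate 10 mm high carries a jar. White deck marks 67 to 82 mm from the selector's axis: an open ring at off, then lines growing from speed 1 to 8.
- hub_top (a point): On the selector's axis, 37 mm above the deck, turning with it. Selector: round bare-metal hub 56 mm in diameter, 12 mm high; a black central boss 22 mm in diameter, 37 mm high; ONE black radial lever, an upright bar with a white line on top, 12 mm wide over its flanks, reaching 60 mm from the axis and standing 14 to 38 mm above the deck.
- lever_tip (a point): Middle of the outer end of the selector's lever, 60 mm from the axis and 26 mm above the deck; its x axis points outwards along the lever, z up.
- flank_ccw: The lever's flank on its anticlockwise side (push here to turn clockwise), an upright face 46 mm long, from 11 to 57 mm from the axis, and 21 mm high, from 14 to 35 mm above the deck. Its origin is on the selector's axis at deck height.
- flank_cw: The lever's opposite flank, on its clockwise side (push here to turn anticlockwise), of the same size. Its origin is on the selector's axis at deck height.
- start (a joint): Travel of the start button, m: 0 out, 0.006 fully pressed straight down (about 4.5 N); it springs back.
- start_top (a point): Centre of the top of the round grey start button, 38 mm in diameter, in a black collar on the deck, 125 mm from the selector's axis along the stirrer.
- jar_mid (a point): Middle of the bystander jar: glass, orange cap, 64 mm diameter, 105 mm high, standing on the stirring plate (65 mm above the bench), about 230 mm from the selector's axis on the side away from the button.
- beaker_mid (a point): Middle of the bystander beaker: open glass, 68 mm diameter, 85 mm high, on the bench behind the stirrer.
- vial_mid (a point): Middle of the bystander vial: amber glass, dark cap, 28 mm diameter, 55 mm high, on the bench beyond the stirrer's button end.

How it is judged:
On the way, in this order (a step that is already met when the one before it is completed fails the run):
1. the selector is back at off (value of joint selector below 0.13 rad), for 0.2 s.
2. the selector rests at the fourth speed (value of joint selector between 1.964 and 2.224 rad and velocity of joint selector between -0.2 and 0.2 rad/s), for 0.3 s.
3. the start button is pressed in (4.5 of its 6 mm) while the selector is at the fourth speed (value of joint selector between 1.964 and 2.224 rad and value of joint start above 0.0045 m), for 0.05 s.
At the end, for the whole second after the job is handed in: The selector rests in the fourth-speed detent (within 0.13 rad of 2.094), the start button is out again (under 1.5 mm), and jar, beaker and vial stand within 20 mm of where they were (value of joint selector between 1.964 and 2.224 rad and value of joint start below 0.0015 m and distance of each of jar_mid, beaker_mid, vial_mid from where it was at the start of the episode below 0.02 m); the robot touches nothing.
It fails at once if the selector's lever is pinched: both of its flanks are pressed by the fingers at once (contact force between the fingers and flank_ccw above 0.8 N and contact force between the fingers and flank_cw above 0.8 N).
It fails at once if the capped jar is moved more than 20 mm, lifted or tipped (distance of jar_mid from where it was at the start of the episode above 0.02 m or angle between jar_mid's own z axis and vertical above 0.3 rad).
It fails at once if the beaker is moved more than 20 mm, lifted or tipped (distance of beaker_mid from where it was at the start of the episode above 0.02 m or angle between beaker_mid's own z axis and vertical above 0.3 rad).
It fails at once if the small vial is moved more than 20 mm, lifted or tipped (distance of vial_mid from where it was at the start of the episode above 0.02 m or angle between vial_mid's own z axis and vertical above 0.3 rad).
It also fails if it takes over 64 s, if anything falls off the work surface, if the arm or the gripper's body presses on something with over 40 N, if the wrist force passes 120 N, or if a joint passes its speed limit or range.

### The arm

A 7-joint arm with a two-finger parallel gripper is mounted at the origin on the work surface. World frame = base frame: x ahead of the robot, y to its left, z up, the work surface at z = 0. Lengths are in m, angles in rad, forces in N, time in s.
With the tool pointing down it reaches from about 0.4 to 0.85 m from the base axis. Payload 10.4 kg.
Tool frame: the origin (TCP) lies midway between the tips of the shut fingers; the grasp point (between the pads) lies 19 mm behind it; x points along the fingers, y is the direction in which the jaws open and shut, and the axes are right-handed (so a half turn about x gives the same grasp; the last joint's range is limited). The gripper opens to 87 mm and grips with 3 to 60 N. Pads are 19 mm wide; open, the fingers measure 117 mm over their backs; the gripper's body (75 mm by 190 mm) begins 51 mm behind the grasp point.
Start: joints at [1.153, 0.332, -0.065, 1.46, 0.022, 1.35, -0.088], TCP at [0.24, -0.577, 0.223] pointing down, gripper open.
Joint ranges: [-2.6, 2.6], [-0.5, 2.12], [-1.47, 1.34], [0.16, 2.42], [-1.27, 4.41], [0.06, 2.06], [-2.6, 2.6]. Speed limits (rad/s): [2.22, 2.22, 2.79, 2.79, 3.14, 3.14, 3.14].

### API

Orientations are given as a unit quaternion [x, y, z, w].
In Python, from bench import r gives the robot as it stands.
- The arm moves only by the shell command python3 -m jog 'ROWS' [OPENING] [FORCE]. ROWS is JSON, a list of rows, each an object with "slide": the shift along the tool's x, y, z in cm, a list of three; "roll": the turn about the tool's x in degrees. A call has 1 to 5 rows; each row is the pose to reach, as a shift and turn from the pose measured when the call began, along the tool's axes at that moment; what a row does not reach only later rows make up. A row lasts 1/12 s, in which the tool goes at most 41.7 mm and 7.16 degrees, less where a joint would pass 70% of its speed; a pose out of reach is approached as far as the arm can. A call with a gripper value outside its range is refused whole. OPENING is the closure, from 0 (fully open) to 1 (shut), set as the call begins (- or left out, the last holds). The fingers move at their own pace and stop on an object; FORCE is the grip in N (left out, the last holds). Time passes only in rows, so rows that repeat a pose let the fingers close. It gives the time, the measured TCP pose, the force and the opening at its end, in the units of the state.
- r.read_state(): the state, without advancing time (a new reading comes with each control period).
- r.camera(name): name is "side" or "top" or "wrist"; returns the picture (400x640x3 uint8, red, green, blue); there is no depth.
- r.camera_info(name): a dict with "intrinsics" (3x3 intrinsics, pixels), "R" (3x3) and "t" (3): a world point X has camera coordinates R X + t; the wrist camera has in their place "hand_eye" (4x4, takes a point from camera to tool coordinates, whose origin is the TCP and whose axes are the tool frame's). Camera axes: x right, y down, z forward; pixel columns grow to the right and rows downward; lengths in m; the calibration is good to about 2 mm. A picture is of the moment at which its call begins: read the wrist's pose just before it. camera_info takes no time and is no camera call.
- r.close_job(): hands the job in, once; it reports no verdict.
The state is a dict: "time": time; "joint_positions": joint angles; "joint_vel": joint speeds; "joint_torque": joint torques, N m; "ee_pos": TCP position; "eef_rot": TCP orientation; "ft_force": force on the tool from outside, world axes, zero at the start; "torque": the same for the moment, N m; "width": finger opening in m.
Only numpy, scipy, OpenCV 4.12 (cv2) and the standard library are available. Lean on these libraries where they do the work, as an engineer would, in place of code of your own. Each camera call takes 0.05 s, during which the arm holds its last target.

## Working session

There is one attempt and no reset: what is moved stays moved. The work goes in short steps, Python scripts to look and compute and a shell command to move; the robot and the scene stay as the last step left them, time stands still between calls to the robot, and variables do not carry over. Pictures are saved under pics/ and viewed, and the job is handed in when it is done.

```bash
ls; mkdir -p pics; python3 - <<'E'
from bench import r
import cv2
s=r.read_state(); print({k:(v if isinstance(v,float) else [round(float(x),4) for x in __import__('numpy').ravel(v)]) for k,v in s.items()})
for n in ("side","top","wrist"):
    cv2.imwrite(f"pics/a_{n}.png",r.camera(n)[:,:,::-1]); print(n,r.camera_info(n))
E
```

```text
pics
{'time': 0.0, 'joint_positions': [1.1534, 0.3329, -0.0647, 1.4609, 0.0216, 1.3499, -0.0885], 'joint_vel': [0.0006, 0.0014, 0.0006, 0.0, 0.0005, 0.0017, -0.0004], 'joint_torque': [-0.0001, -62.3254, 0.0247, -38.9908, -0.0614, 0.0395, 0.0001], 'ee_pos': [0.2402, -0.5766, 0.2218], 'eef_rot': [-0.6932, -0.1392, 0.6935, -0.1382], 'ft_force': [0.7956, -0.4661, -0.088], 'torque': [-0.012, 0.0716, -0.0141], 'width': 0.08694223030765016}
side {'intrinsics': array([[471.78942036,   0.        , 319.90710262],
       [  0.        , 471.78942036, 205.27664549],
       [  0.        ,   0.        ,   1.        ]]), 'R': array([[-0.88892355, -0.45801022,  0.00644664],
       [-0.25346673,  0.48011755, -0.83978673],
       [ 0.38153576, -0.74814021, -0.54287815]]), 't': array([0.57579386, 0.18829228, 0.87251293])}
top {'intrinsics': array([[377.47694102,   0.        , 324.73604361],
       [  0.        , 377.47694102, 199.6034501 ],
       [  0.        ,   0.        ,   1.        ]]), 'R': array([[ 0.02093763, -0.99975262, -0.00750385],
       [-0.98878971, -0.01959702, -0.14802319],
       [ 0.14783952,  0.01051899, -0.98895542]]), 't': array([0.04850164, 0.6388127 , 1.00274105])}
wrist {'intrinsics': array([[299.69856964,   0.        , 320.22447462],
       [  0.        , 299.69856964, 198.14234457],
       [  0.        ,   0.        ,   1.        ]]), 'hand_eye': array([[ 2.55792484e-04, -2.72721493e-01,  9.62092990e-01,
        -1.62621946e-01],
       [ 9.99999921e-01,  3.63299699e-04, -1.62887402e-04,
        -4.97939962e-05],
       [-3.05105198e-04,  9.62092955e-01,  2.72721565e-01,
        -7.62614039e-02],
       [ 0.00000000e+00,  0.00000000e+00,  0.00000000e+00,
         1.00000000e+00]])}
```

View pics/a_side.png

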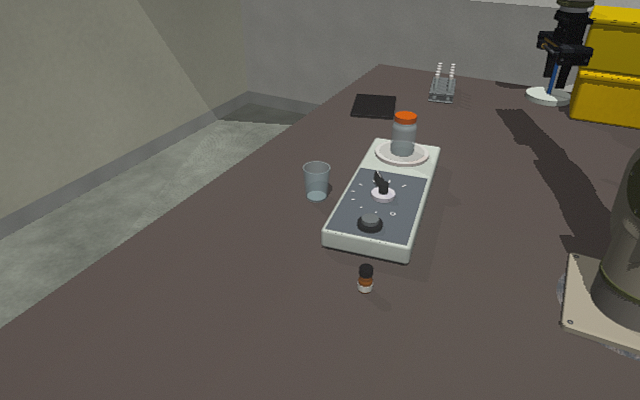

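View pics/a_top.png

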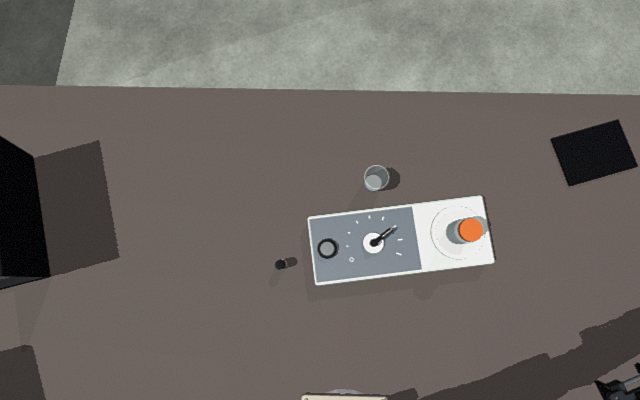

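View pics/a_wrist.png

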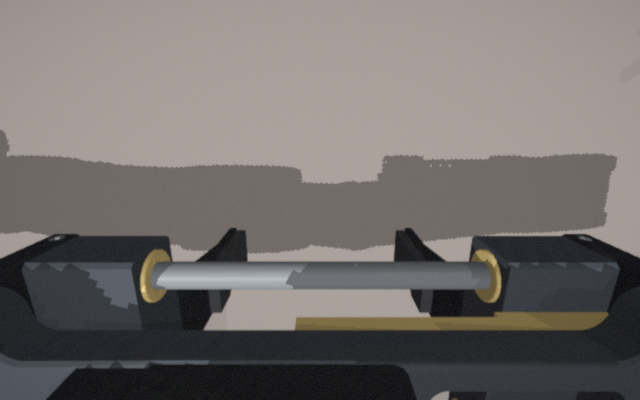

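The top picture shows the selector axis at about (374,243), the lever pointing up-right to (395,228), the button at (327,248), the jar at (470,230), the beaker at (376,178) and the vial at (281,264). I'll zoom in for pixel positions.

```bash
python3 - <<'E'
import cv2
im=cv2.imread("pics/a_top.png")
cv2.imwrite("pics/b_top.png",cv2.resize(im[190:295,300:500],None,fx=4,fy=4,interpolation=cv2.INTER_CUBIC))
im=cv2.imread("pics/a_side.png")
cv2.imwrite("pics/b_side.png",cv2.resize(im[130:270,310:450],None,fx=4,fy=4,interpolation=cv2.INTER_CUBIC))
E
```

```text
(no output)
```

View pics/b_top.png

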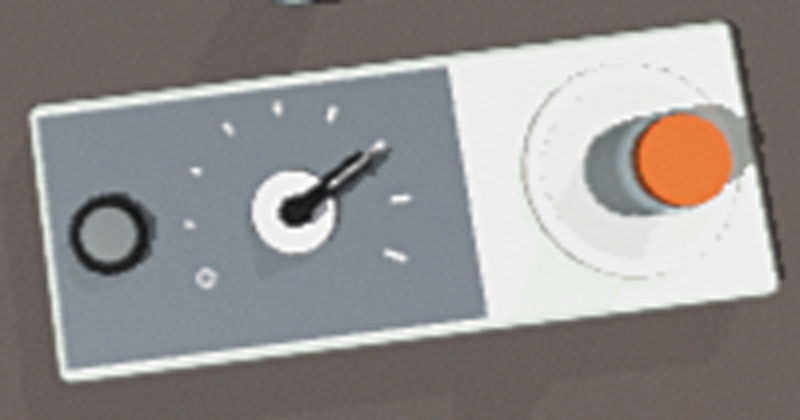

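View pics/b_side.png

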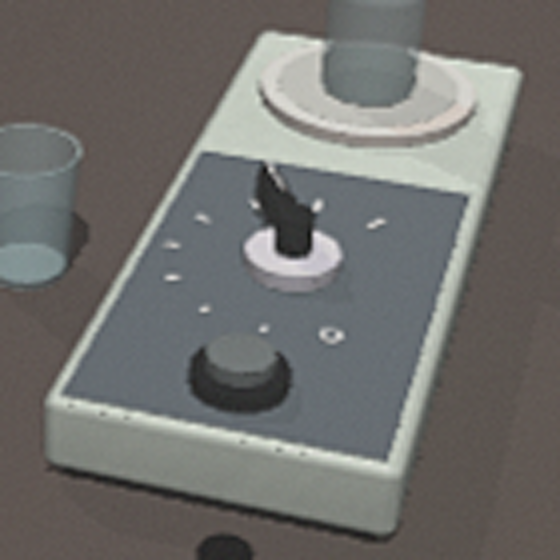

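```bash
cat > h.py <<'E'
import numpy as np
from scipy.optimize import least_squares
from scipy.spatial.transform import Rotation as Rn
from bench import r
def proj(n,X):
    c=r.camera_info(n); p=(np.atleast_2d(X)@c["R"].T+c["t"])@c["intrinsics"].T
    return p[:,:2]/p[:,2:]
def ray(n,uv,z):
    c=r.camera_info(n); d=c["R"].T@np.linalg.solve(c["intrinsics"],[*uv,1]); o=-c["R"].T@c["t"]
    return o+d*(z-o[2])/d[2]
def S(p,th,L):
    L=np.atleast_2d(np.array(L,float)); c,s=np.cos(th),np.sin(th)
    return np.c_[p[0]+c*L[:,0]-s*L[:,1],p[1]+s*L[:,0]+c*L[:,1],L[:,2]]
E
cat > fit.py <<'E'
from h import *
z=lambda a,o:np.array(a,float)/4+o-0.375
ang=[np.radians(120-30*k) for k in range(9)]
use=[0,1,2,3,4,5,7,8]
M=[[.0745*np.cos(ang[k]),.0745*np.sin(ang[k]),.055] for k in use]
mt=z([(206,278),(190,224),(196,171),(229,129),(279,108),(333,114),(401,199),(396,256)],[300,190])
C=[[.095,.17,.055],[.095,-.32,.055],[-.095,-.32,.055],[-.095,.17,.055]]
ct=z([(32,108),(730,22),(778,291),(65,378)],[300,190])
ms=z([(331,335),(264,329),(205,309),(172,278),(172,245),(203,218),(318,207),(376,223)],[310,130])
L=np.array(M+C)
def f(q,pr=False):
    W=S(q[:2],q[2],L)
    a=(proj("top",W)-np.vstack([mt,ct])); b=(proj("side",W[:8])-ms)
    if pr: print(a.round(1).tolist()); print(b.round(1).tolist())
    return np.r_[a.ravel(),b.ravel()]
q=least_squares(f,[.6,-.1,0],loss="soft_l1").x; print(q,np.degrees(q[2])); f(q,True)
f2=lambda q:f(q)[:24]
print(least_squares(f2,q).x, least_squares(lambda q:f(q)[24:],q).x)
print("button",S(q[:2],q[2],[0,.125,.075]),"hub",S(q[:2],q[2],[0,0,.092]), proj("top",S(q[:2],q[2],[[0,0,.092],[0,.125,.075]])))
print("vial",ray("top",(281,265),.055),"beaker",ray("top",(376,178),.085),"jar",ray("top",(470,230),.17))
np.save("q.npy",q)
E
python3 fit.py
```

```text
[ 0.52001379 -0.07149383  0.14579788] 8.353603252220404
[[-0.0, 0.7], [-1.5, 0.9], [-1.2, -0.0], [-0.9, -0.6], [-0.5, -0.7], [0.0, -0.3], [0.1, 0.2], [-0.2, 0.2], [-1.1, -0.3], [0.6, -1.0], [1.8, 1.0], [-1.0, 2.4]]
[[1.0, -0.9], [0.1, -0.2], [-0.4, -0.6], [-0.7, -1.1], [-0.5, -1.5], [-0.1, -1.5], [0.6, -1.5], [0.5, -1.0]]
[ 0.52071463 -0.07234614  0.14306302] [ 0.51861876 -0.06752633  0.1470397 ]
button [[0.50185355 0.05217996 0.075     ]] hub [[ 0.52001379 -0.07149383  0.092     ]] [[374.47688599 242.55657692]
 [327.09855573 248.68681336]]
vial [0.45604431 0.17558616 0.055     ] beaker [ 0.69390555 -0.07621242  0.085     ] jar [ 0.55204106 -0.29269556  0.17      ]
```

```bash
python3 - <<'E'
from h import *
s=r.read_state(); print(Rn.from_quat(s["eef_rot"]).as_matrix().round(3))
E
```

```text
[[-0.     0.385 -0.923]
 [ 0.001 -0.923 -0.385]
 [-1.    -0.001  0.   ]]
```

```bash
cat > st.py <<'E'
from h import *
q=np.load("q.npy")
def st():
    s=r.read_state(); R=Rn.from_quat(s["eef_rot"]).as_matrix()
    c,sn=np.cos(q[2]),np.sin(q[2]); T=np.array([[c,sn],[-sn,c]])
    d=T@(np.array(s["ee_pos"][:2])-q[:2]); f=T@np.array(s["ft_force"][:2])
    yaw=np.degrees(np.arctan2(R[1,1],R[0,1])-q[2])
    print("t%.2f S(mm) %.1f %.1f h_deck %.1f | tool-y yaw vs stirrer %.1f tilt %.2f | F %.1f %.1f %.1f w %.1f j7 %.2f"%(s["time"],*(d*1e3),s["ee_pos"][2]*1e3-55,yaw,np.degrees(np.arccos(-R[2,0])),*f,s["ft_force"][2],s["width"]*1e3,s["joint_positions"][6]))
if __name__=="__main__": st()
E
python3 -m jog '[{"slide":[0,-2.2,-3.1],"roll":-7},{"slide":[0,-4.4,-6.2],"roll":-14},{"slide":[0,-6.6,-9.3],"roll":-21},{"slide":[0,-8.8,-12.4],"roll":-28},{"slide":[0,-11,-15.4],"roll":-35}]' 1 20; python3 st.py; python3 - <<'E'
from h import *
q=np.load("q.npy");s=r.read_state(); R=Rn.from_quat(s["eef_rot"]).as_matrix()
print(R.T@(S(q[:2],q[2],[-.011,-.0585,.25])[0]-s["ee_pos"]))
E
```

```text
time: 0.57
ee_pos: [0.3408, -0.414, 0.2219]
eef_rot: [-0.618, -0.343, 0.619, -0.342]
ft_force: [0.2, -0.1, -0.1]
width: 0.0618
t0.57 S(mm) -227.1 -312.9 h_deck 166.9 | tool-y yaw vs stirrer -40.4 tilt 0.07 | F 0.2 -0.1 -0.1 w 61.8 j7 0.21
[-2.79627411e-02 -2.20677892e-04 -3.33773853e-01]
```

```bash

python3 -m jog '[{"slide":[0,0,-3.6],"roll":-7},{"slide":[0,0,-7.2],"roll":-14},{"slide":[0,0,-10.8],"roll":-21},{"slide":[0,0,-14.4],"roll":-28},{"slide":[0,0,-18],"roll":-35}]' >/dev/null; python3 st.py; python3 - <<'E'
from h import *
q=np.load("q.npy");s=r.read_state(); R=Rn.from_quat(s["eef_rot"]).as_matrix()
print(R.T@(S(q[:2],q[2],[-.011,-.0585,.15])[0]-s["ee_pos"]))
E
```

```text
t0.98 S(mm) -109.7 -174.2 h_deck 166.9 | tool-y yaw vs stirrer -5.0 tilt 0.07 | F 0.4 -1.4 -0.4 w 28.3 j7 0.47
[ 0.07198943  0.08824526 -0.1238209 ]
```

```bash

python3 -m jog '[{"slide":[0,2.2,-3.1],"roll":-2},{"slide":[1.5,4.4,-6.2],"roll":-5},{"slide":[4,6.6,-9.3],"roll":-5},{"slide":[6,8.8,-12.4],"roll":-5},{"slide":[7.2,8.8,-12.4],"roll":-5}]' >/dev/null; 
python3 -m jog '[{"slide":[0,0,0],"roll":0},{"slide":[0,0,0],"roll":0}]' >/dev/null; python3 st.py
python3 - <<'E'
from h import *
import cv2
for n in ("side","top","wrist"):
    im=r.camera(n)[:,:,::-1]
    if n=="side": im=cv2.resize(im[50:270,260:480],None,fx=2.7,fy=2.7,interpolation=cv2.INTER_CUBIC)
    if n=="top": im=cv2.resize(im[160:320,300:500],None,fx=3,fy=3,interpolation=cv2.INTER_CUBIC)
    cv2.imwrite(f"pics/c_{n}.png",im)
E
```

```text
t1.57 S(mm) -8.4 -50.2 h_deck 92.9 | tool-y yaw vs stirrer 0.5 tilt 0.33 | F 0.1 -0.4 1.6 w 0.2 j7 0.20
```

View pics/c_side.png

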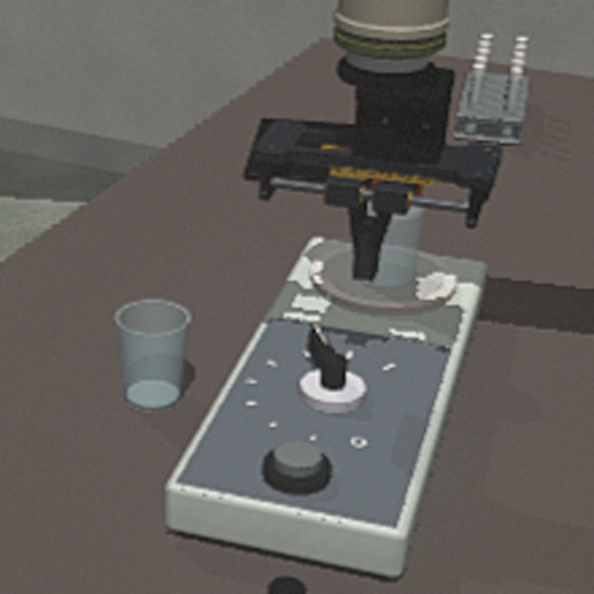

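View pics/c_wrist.png

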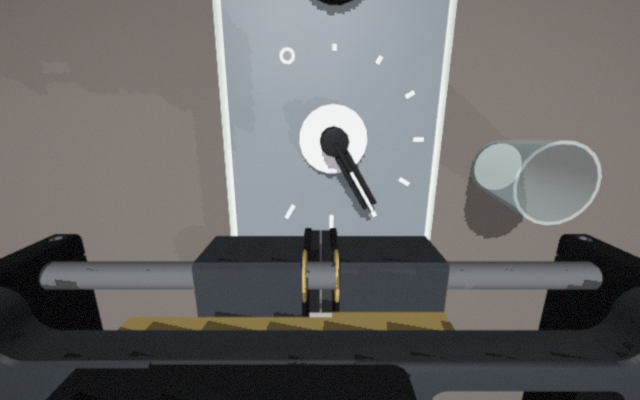

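View pics/c_top.png

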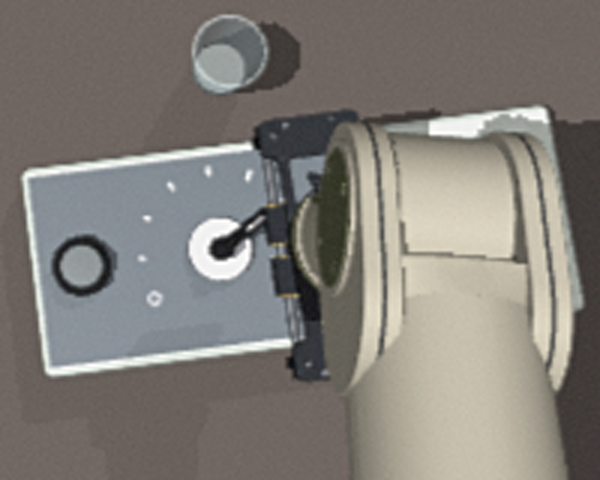

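The wrist view shows the boss at (334,140), the lever at speed 6 ending near (371,205), and the shut fingers low in the centre. I'll check the axis position from it.

```bash
cat >> h.py <<'E'
def wray(uv,zdeck):
    c=r.camera_info("wrist"); s=r.read_state(); R=Rn.from_quat(s["eef_rot"]).as_matrix(); H=c["hand_eye"]
    d=R@H[:3,:3]@np.linalg.solve(c["intrinsics"],[*uv,1]); o=R@H[:3,3]+s["ee_pos"]
    X=o+d*(.055+zdeck-o[2])/d[2]
    q=np.load("q.npy"); k,m=np.cos(q[2]),np.sin(q[2])
    return (np.array([[k,m],[-m,k]])@(X[:2]-q[:2])*1e3).round(1)
E
python3 - <<'E'
from h import *
for uv,z in [((334,141),.037),((333,137),.012),((371,205),.038),((287,55),0),((334,47),0),((379,60),0),((410,94),0),((419,139),0),((404,182),0),((290,211),0)]: print(uv,wray(uv,z))
E
```

```text
(334, 141) [2.9 2.9]
(333, 137) [3.3 4. ]
(371, 205) [ 32.1 -45.1]
(287, 55) [-33.5  66.3]
(334, 47) [ 3.4 72.3]
(379, 60) [39.1 63.1]
(410, 94) [65.8 37.8]
(419, 139) [76.5  1.9]
(404, 182) [ 66.8 -35.4]
(290, 211) [-34.  -62.7]
```

```bash

python3 -m jog '[{"slide":[0,-0.3,0.5],"roll":0},{"slide":[2.5,-0.3,0.5],"roll":0},{"slide":[5,-0.3,0.5],"roll":0},{"slide":[6.5,-0.3,0.5],"roll":0},{"slide":[7.3,-0.3,0.5],"roll":0}]' >/dev/null; 
python3 -m jog '[{"slide":[0,0,0],"roll":0},{"slide":[0,0,0],"roll":0}]' >/dev/null; python3 st.py
cat > w.py <<'E'
import cv2,sys
from h import *
im=r.camera("wrist")[:,:,::-1]; cv2.imwrite(f"pics/{sys.argv[1]}.png",im)
E
python3 w.py d
```

```text
t2.30 S(mm) -12.9 -60.4 h_deck 21.0 | tool-y yaw vs stirrer 0.1 tilt 0.13 | F -0.3 0.5 -0.4 w 0.7 j7 0.17
```

View pics/d.png

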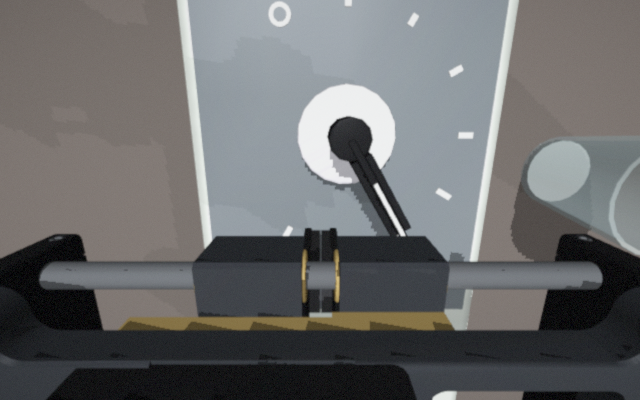

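```bash
cat > wp.py <<'E'
import numpy as np
def wp(phi,side,a=10,b=9.5,rc=45,off=(1.5,1.2)):
    # side=-1: pusher on clockwise side (pushes ccw); +1: on ccw side
    p=np.radians(phi);u=np.array([np.cos(p),np.sin(p)]);n=np.array([-u[1],u[0]])
    d=-side*n # push direction
    t=np.array([a,b])*np.tanh(d*6) # smoothed contact corner rel centre
    h=a*abs(d[0])+b*abs(d[1])
    r=rc-t@u
    return r*u-d*(6+h)+np.array(off)
if __name__=="__main__":
    for phi in range(-60,121,10): print("ccw-push",phi,wp(phi,-1).round(1))
E
python3 wp.py
```

```text
ccw-push -60 [  8.8 -50.2]
ccw-push -50 [ 15.8 -46.6]
ccw-push -40 [ 22.1 -41.8]
ccw-push -30 [ 27.5 -36. ]
ccw-push -20 [ 32.  -29.4]
ccw-push -10 [ 36.9 -22.4]
ccw-push 0 [ 46.5 -14.3]
ccw-push 10 [54.7 -6.8]
ccw-push 20 [55.6  1.3]
ccw-push 30 [53.4  9. ]
ccw-push 40 [49.8 16. ]
ccw-push 50 [45.  22.3]
ccw-push 60 [39.2 27.7]
ccw-push 70 [32.6 32.2]
ccw-push 80 [25.6 37. ]
ccw-push 90 [17.5 46.2]
ccw-push 100 [10. 54.]
ccw-push 110 [ 1.8 54.8]
ccw-push 120 [-5.8 52.6]
```

```bash

python3 -m jog '[{"slide":[0.2,0.9,-0.4],"roll":0},{"slide":[0.2,1.7,-0.8],"roll":0},{"slide":[0.2,2.2,-1.0],"roll":0},{"slide":[0.2,2.6,-1.2],"roll":0},{"slide":[0.2,2.9,-1.4],"roll":0}]' >/dev/null; python3 st.py
python3 w.py e
```

```text
t2.77 S(mm) 17.3 -46.1 h_deck 19.8 | tool-y yaw vs stirrer 0.1 tilt 0.10 | F -1.7 -1.5 1.1 w 0.6 j7 0.11
```

View pics/e.png

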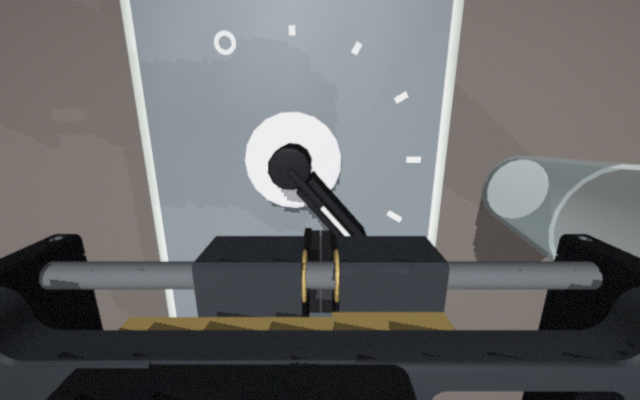

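```bash

python3 -m jog '[{"slide":[0.1,0.5,-0.4],"roll":0},{"slide":[0.1,1.0,-1.0],"roll":0},{"slide":[0.1,1.5,-1.7],"roll":0},{"slide":[0.1,2.0,-2.4],"roll":0},{"slide":[0.1,2.9,-3.2],"roll":0}]' >/dev/null; python3 st.py
python3 w.py f
```

```text
t3.23 S(mm) 46.8 -12.6 h_deck 18.8 | tool-y yaw vs stirrer 0.1 tilt 0.13 | F -1.4 -3.0 -0.3 w 0.1 j7 0.03
```

View pics/f.png

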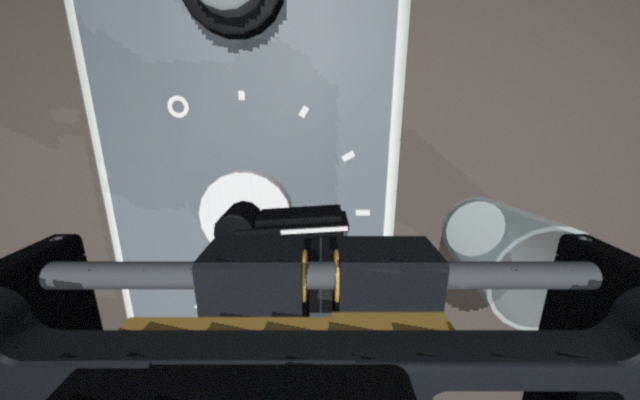

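```bash

python3 -m jog '[{"slide":[0,0.8,-0.6],"roll":0},{"slide":[0,0.9,-1.4],"roll":0},{"slide":[0,0.7,-2.2],"roll":0},{"slide":[0,0.3,-2.9],"roll":0},{"slide":[0,-0.2,-3.5],"roll":0}]' >/dev/null; python3 st.py
python3 w.py g
```

```text
t3.70 S(mm) 46.6 26.1 h_deck 19.4 | tool-y yaw vs stirrer 0.3 tilt 0.29 | F -0.4 -0.2 0.3 w 0.5 j7 -0.03
```

View pics/g.png

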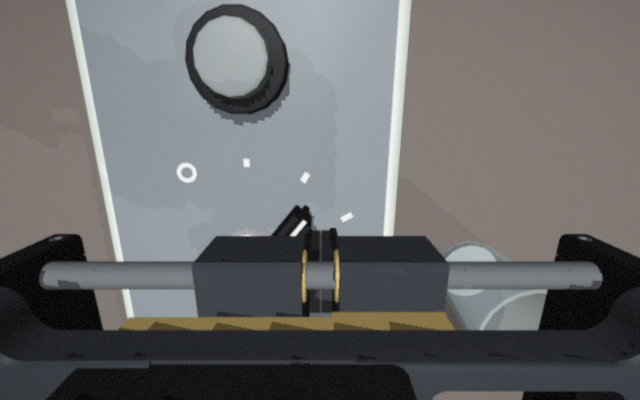

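```bash

python3 -m jog '[{"slide":[0,-0.7,-0.3],"roll":0},{"slide":[0,-1.4,-0.7],"roll":0},{"slide":[0,-2.1,-1.2],"roll":0},{"slide":[0,-2.9,-2.0],"roll":0},{"slide":[0,-3.7,-2.8],"roll":0}]' >/dev/null; python3 st.py
python3 w.py i
```

```text
t4.17 S(mm) 7.5 55.3 h_deck 19.4 | tool-y yaw vs stirrer 0.3 tilt 0.26 | F 3.3 -0.8 -0.7 w 0.5 j7 -0.05
```

View pics/i.png

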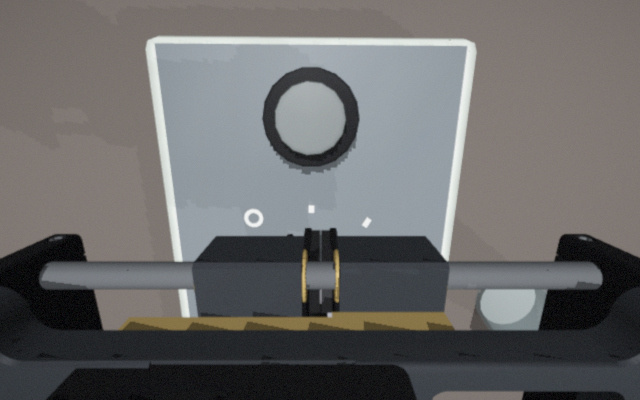

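```bash

python3 -m jog '[{"slide":[0,-0.3,0],"roll":0},{"slide":[0,-0.6,0],"roll":0},{"slide":[0,-0.8,0.1],"roll":0},{"slide":[0,-0.8,0.1],"roll":0}]' >/dev/null; python3 st.py
python3 -m jog '[{"slide":[0,0,0],"roll":0},{"slide":[0,0,0],"roll":0}]' >/dev/null; python3 st.py
python3 - <<'E'
from h import *
import cv2
for n in ("side","top"):
    im=r.camera(n)[:,:,::-1]
    if n=="side": im=cv2.resize(im[100:270,300:470],None,fx=3.5,fy=3.5,interpolation=cv2.INTER_CUBIC)
    if n=="top": im=cv2.resize(im[160:320,300:500],None,fx=3,fy=3,interpolation=cv2.INTER_CUBIC)
    cv2.imwrite(f"pics/k_{n}.png",im)
E
python3 w.py k
```

```text
t4.55 S(mm) -2.4 55.9 h_deck 19.1 | tool-y yaw vs stirrer 0.4 tilt 0.24 | F -1.2 0.7 0.3 w 0.4 j7 -0.04
t4.72 S(mm) -2.4 55.6 h_deck 19.1 | tool-y yaw vs stirrer 0.4 tilt 0.24 | F -0.3 0.5 -1.1 w 0.2 j7 -0.04
```

View pics/k_side.png

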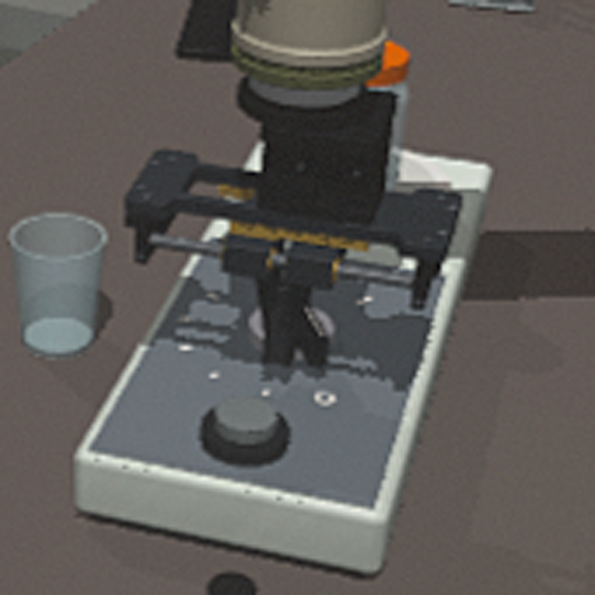

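View pics/k_top.png

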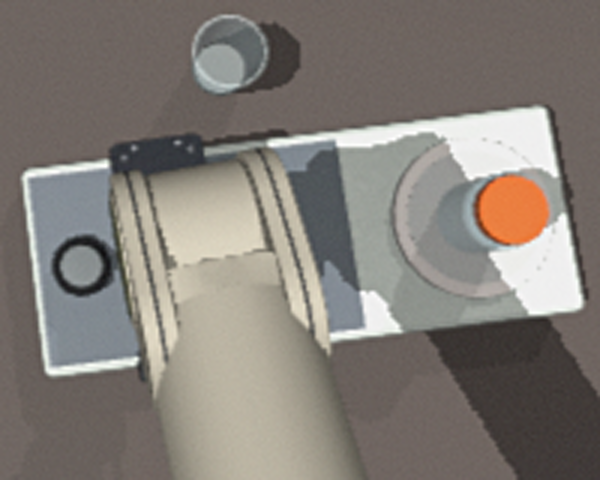

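View pics/k.png

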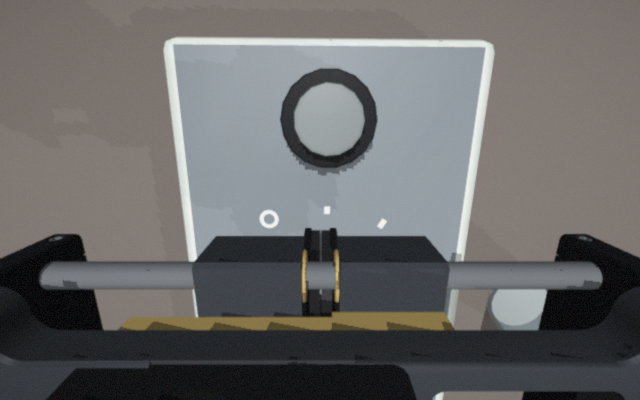

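```bash
python3 - <<'E'
from wp import *
p=wp(120,1);d=np.array([.866,.5]);print("standoff",p-15*d)
for phi in [120,110,100,90,80,70,60,50,40,30,20,15,10,5,0]: print(phi,wp(phi,1).round(1))
E
python3 -m jog '[{"slide":[0,0.5,0],"roll":0},{"slide":[-2,0.5,0],"roll":0},{"slide":[-4.5,0.5,0],"roll":0},{"slide":[-4.5,-2,1.5],"roll":0},{"slide":[-4.5,-4,3],"roll":0}]' >/dev/null; python3 st.py
python3 w.py l
```

```text
standoff [-49.20634196  20.20611247]
120 [-36.2  27.7]
110 [-29.6  32.2]
100 [-22.6  37. ]
90 [-14.5  46.2]
80 [-7. 54.]
70 [ 1.2 54.8]
60 [ 8.8 52.6]
50 [15.8 49. ]
40 [22.1 44.2]
30 [27.5 38.4]
20 [32.  31.8]
15 [34.2 28.4]
10 [36.9 24.8]
5 [41.  21.1]
0 [46.5 16.7]
t5.28 S(mm) -41.1 25.9 h_deck 65.2 | tool-y yaw vs stirrer 0.6 tilt 0.31 | F -0.4 -0.7 -0.7 w 0.6 j7 0.10
```

View pics/l.png

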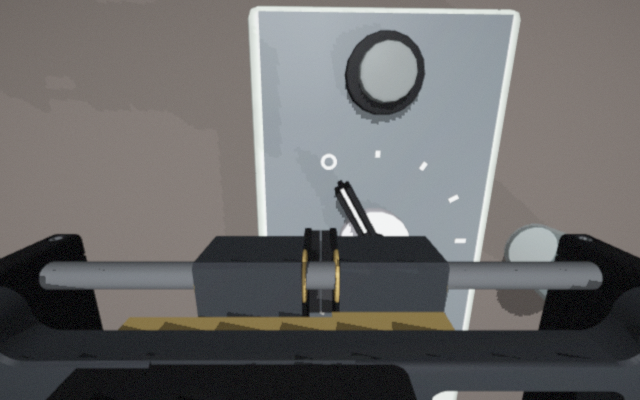

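```bash

python3 -m jog '[{"slide":[0,-1.2,0.8],"roll":0},{"slide":[1.5,-1.2,0.8],"roll":0},{"slide":[3.5,-1.2,0.8],"roll":0},{"slide":[4.7,-1.2,0.8],"roll":0},{"slide":[4.7,-1.2,0.8],"roll":0}]' >/dev/null; python3 st.py
python3 w.py m
```

```text
t5.75 S(mm) -58.7 14.2 h_deck 14.9 | tool-y yaw vs stirrer 0.3 tilt 0.35 | F -0.9 -0.0 -0.3 w 0.2 j7 0.10
```

View pics/m.png

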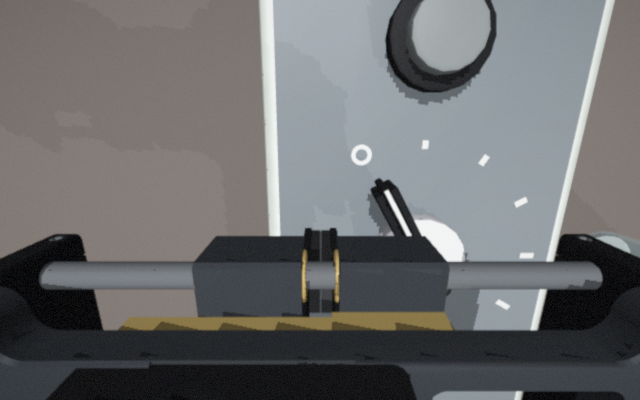

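```bash

python3 -m jog '[{"slide":[-0.4,0.8,-0.4],"roll":0},{"slide":[-0.4,1.5,-0.9],"roll":0},{"slide":[-0.4,2.2,-1.4],"roll":0},{"slide":[-0.4,2.7,-1.7],"roll":0},{"slide":[-0.4,3.2,-2.0],"roll":0}]' >/dev/null; python3 st.py
python3 w.py n
```

```text
t6.22 S(mm) -25.2 34.7 h_deck 20.6 | tool-y yaw vs stirrer 0.3 tilt 0.25 | F -0.5 -1.6 0.4 w 0.3 j7 0.02
```

View pics/n.png

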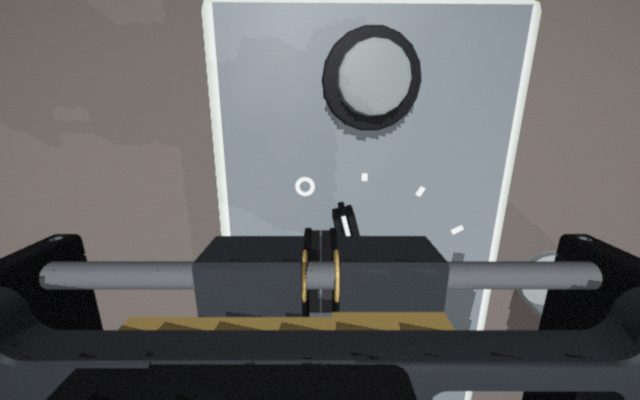

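```bash

python3 -m jog '[{"slide":[0,0.5,-0.6],"roll":0},{"slide":[0,1.1,-1.2],"roll":0},{"slide":[0,1.8,-1.9],"roll":0},{"slide":[0,2.4,-2.0],"roll":0},{"slide":[0,2.9,-1.9],"roll":0}]' >/dev/null; python3 st.py
python3 w.py o
```

```text
t6.68 S(mm) 5.4 55.9 h_deck 20.6 | tool-y yaw vs stirrer 0.5 tilt 0.28 | F 0.3 0.2 0.5 w 0.4 j7 -0.05
```

View pics/o.png

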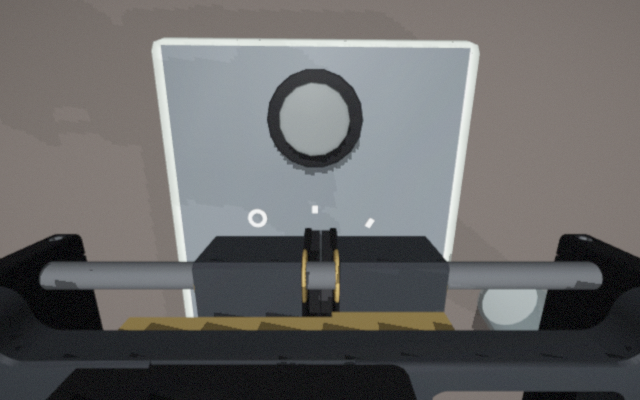

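```bash

python3 -m jog '[{"slide":[0,0.4,0.3],"roll":0},{"slide":[0,0.7,0.5],"roll":0},{"slide":[0,1.0,0.7],"roll":0},{"slide":[0,1.2,0.8],"roll":0}]' >/dev/null; python3 st.py
python3 - <<'E'
from h import *
import cv2
im=r.camera("side")[:,:,::-1]
cv2.imwrite("pics/p.png",cv2.resize(im[100:270,300:470],None,fx=3.5,fy=3.5,interpolation=cv2.INTER_CUBIC))
E
```

```text
t7.07 S(mm) 18.8 46.8 h_deck 20.7 | tool-y yaw vs stirrer 0.4 tilt 0.27 | F 0.4 1.7 0.4 w 0.5 j7 -0.05
```

View pics/p.png

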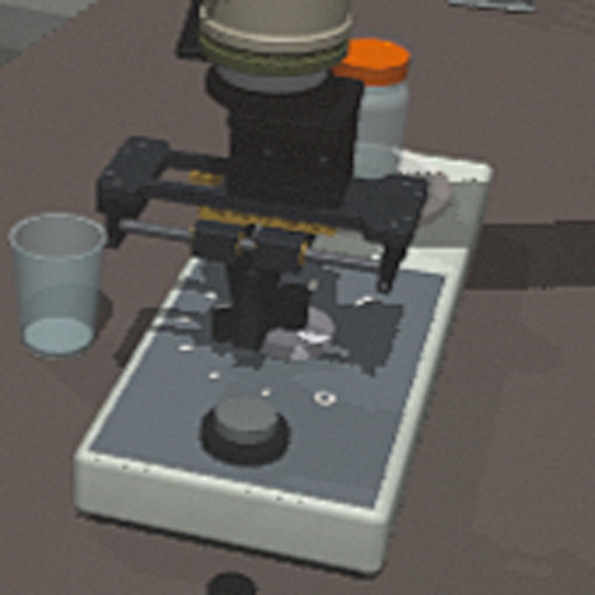

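```bash

python3 -m jog '[{"slide":[0,0.2,0.2],"roll":0},{"slide":[0,0.4,0.4],"roll":0}]' >/dev/null; python3 st.py
python3 -m jog '[{"slide":[0,0.1,0.1],"roll":0},{"slide":[0,0.1,0.1],"roll":0}]' >/dev/null; python3 st.py
python3 - <<'E'
from h import *
import cv2
im=r.camera("side")[:,:,::-1]
cv2.imwrite("pics/q.png",cv2.resize(im[100:270,300:470],None,fx=3.5,fy=3.5,interpolation=cv2.INTER_CUBIC))
E
```

```text
t7.28 S(mm) 23.2 41.7 h_deck 20.8 | tool-y yaw vs stirrer 0.4 tilt 0.21 | F 0.1 0.3 -0.4 w 0.6 j7 -0.04
t7.45 S(mm) 24.5 39.9 h_deck 20.9 | tool-y yaw vs stirrer 0.3 tilt 0.20 | F 0.1 0.2 0.6 w 0.4 j7 -0.04
```

View pics/q.png

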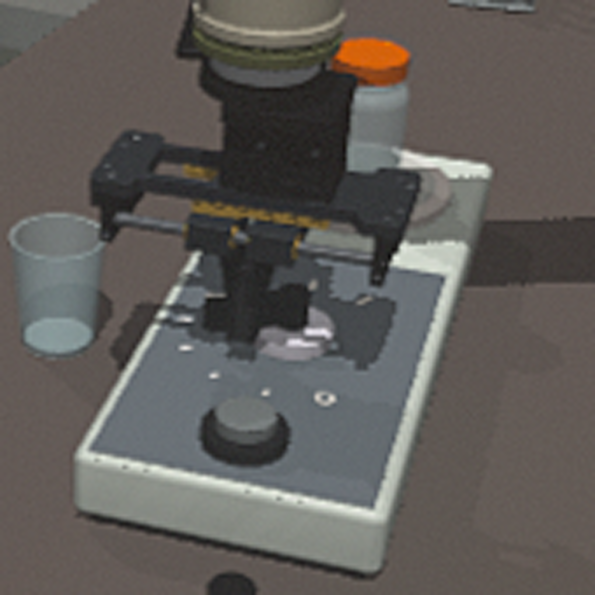

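Force fell to nothing, so this is the third click: speed 3, finger short of the lever. Now the fourth, in small steps.

```bash

python3 -m jog '[{"slide":[0,0.3,0.2],"roll":0},{"slide":[0,0.5,0.5],"roll":0},{"slide":[0,0.7,0.7],"roll":0},{"slide":[0,0.7,0.7],"roll":0}]' >/dev/null; python3 st.py
python3 -m jog '[{"slide":[0,0.1,0.1],"roll":0},{"slide":[0,0.1,0.1],"roll":0}]' >/dev/null; python3 st.py
```

```text
t7.83 S(mm) 31.6 32.8 h_deck 20.7 | tool-y yaw vs stirrer 0.3 tilt 0.20 | F -0.7 0.0 -0.7 w 0.4 j7 -0.03
t8.00 S(mm) 32.9 31.5 h_deck 20.7 | tool-y yaw vs stirrer 0.3 tilt 0.20 | F 0.1 0.0 -0.4 w 0.2 j7 -0.03
```

```bash

python3 - <<'E'
from h import *
import cv2
im=r.camera("side")[:,:,::-1]
cv2.imwrite("pics/s.png",cv2.resize(im[150:250,320:420],None,fx=6,fy=6,interpolation=cv2.INTER_CUBIC))
E
python3 w.py s2
```

```text
(no output)
```

View pics/s.png

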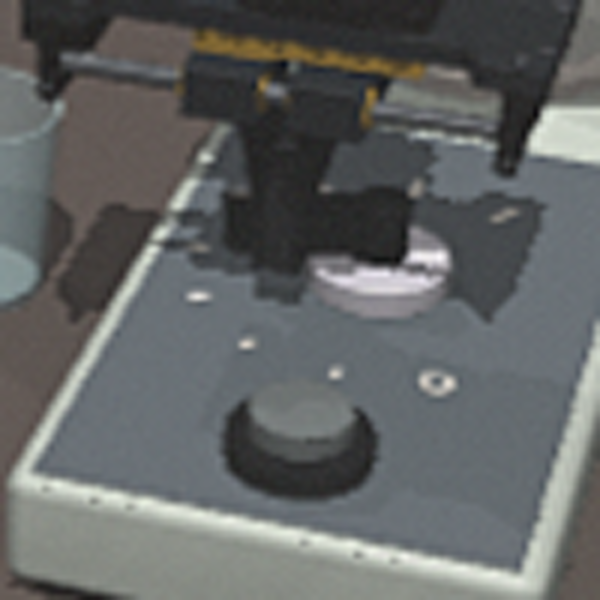

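View pics/s2.png

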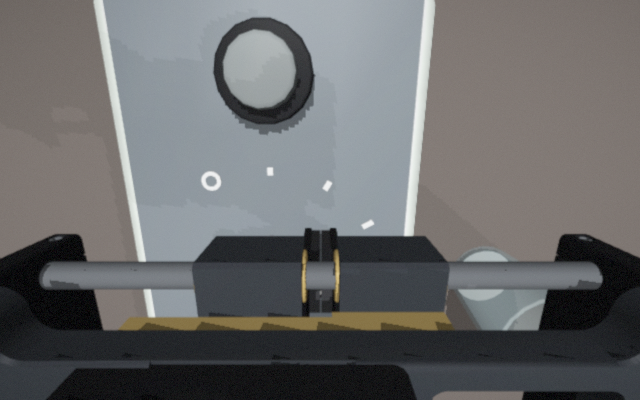

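```bash

python3 - <<'E'
from h import *
q=np.load("q.npy")
for phi in (45,30,20,10,0,-15,-30):
    p=np.radians(phi); W=S(q[:2]+[.0015,.0014],q[2],[[.06*np.cos(p),.06*np.sin(p),.055+h] for h in (.014,.038)])
    print(phi,((proj("side",W)-[320,150]+.4)*6).round(0).tolist())
E
```

```text
45 [[244.0, 277.0], [247.0, 222.0]]
30 [[228.0, 256.0], [231.0, 202.0]]
20 [[223.0, 242.0], [226.0, 188.0]]
10 [[223.0, 228.0], [226.0, 174.0]]
0 [[228.0, 215.0], [231.0, 161.0]]
-15 [[243.0, 197.0], [246.0, 144.0]]
-30 [[267.0, 182.0], [271.0, 129.0]]
```

The lever end in the side view spans rows 195–255 at column 225, which fits about 28°. That means it is still at speed 3 and not yet pushed, so I'll continue in small steps.

```bash

python3 -m jog '[{"slide":[0,0.1,0.2],"roll":0},{"slide":[0,0.2,0.3],"roll":0},{"slide":[0,0.2,0.3],"roll":0}]' >/dev/null; python3 st.py
python3 -m jog '[{"slide":[0,0.1,0.2],"roll":0},{"slide":[0,0.1,0.2],"roll":0}]' >/dev/null; python3 st.py
python3 - <<'E'
from h import *
import cv2
im=r.camera("side")[:,:,::-1]
cv2.imwrite("pics/u.png",cv2.resize(im[150:250,320:420],None,fx=6,fy=6,interpolation=cv2.INTER_CUBIC))
E
```

```text
t8.35 S(mm) 35.2 28.1 h_deck 20.9 | tool-y yaw vs stirrer 0.3 tilt 0.20 | F 0.1 -0.7 -1.2 w 0.3 j7 -0.03
t8.52 S(mm) 36.6 25.5 h_deck 21.0 | tool-y yaw vs stirrer 0.2 tilt 0.20 | F 0.2 -0.8 -0.2 w 0.3 j7 -0.03
```

View pics/u.png

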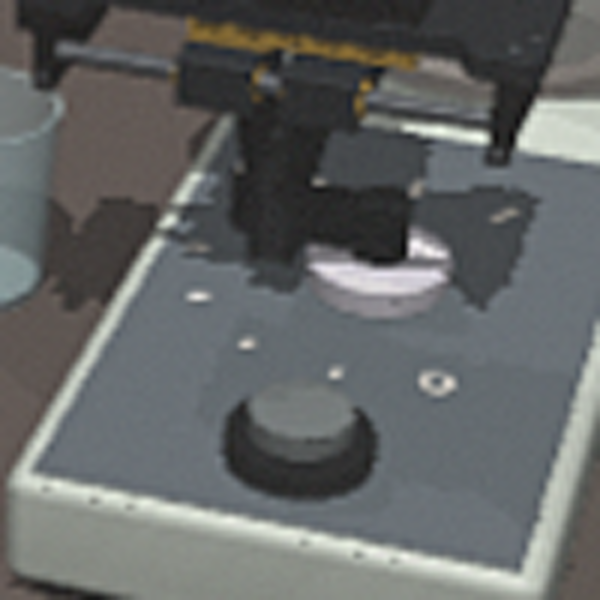

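```bash

python3 -m jog '[{"slide":[0,0,0],"roll":0},{"slide":[0,0,0],"roll":0},{"slide":[0,0,0],"roll":0}]' >/dev/null; python3 st.py
python3 - <<'E'
from h import *
import cv2
im=r.camera("side")[:,:,::-1].astype(float)
im=np.clip(im*2.2,0,255).astype(np.uint8)
cv2.imwrite("pics/v.png",cv2.resize(im[165:215,345:405],None,fx=10,fy=10,interpolation=cv2.INTER_CUBIC))
q=np.load("q.npy")
for phi in (30,20,10,0,-15,-30):
    p=np.radians(phi); W=S(q[:2]+[.0015,.0014],q[2],[[.06*np.cos(p),.06*np.sin(p),.055+h] for h in (.014,.038)])
    print(phi,((proj("side",W)-[345,165]+.45)*10).round(0).tolist())
E
```

```text
t8.82 S(mm) 36.4 25.8 h_deck 21.0 | tool-y yaw vs stirrer 0.2 tilt 0.20 | F -0.2 -0.5 -0.6 w 0.9 j7 -0.03
30 [[130.0, 278.0], [135.0, 187.0]]
20 [[122.0, 254.0], [127.0, 164.0]]
10 [[122.0, 231.0], [127.0, 141.0]]
0 [[130.0, 209.0], [135.0, 119.0]]
-15 [[156.0, 179.0], [161.0, 90.0]]
-30 [[196.0, 154.0], [201.0, 66.0]]
```

View pics/v.png

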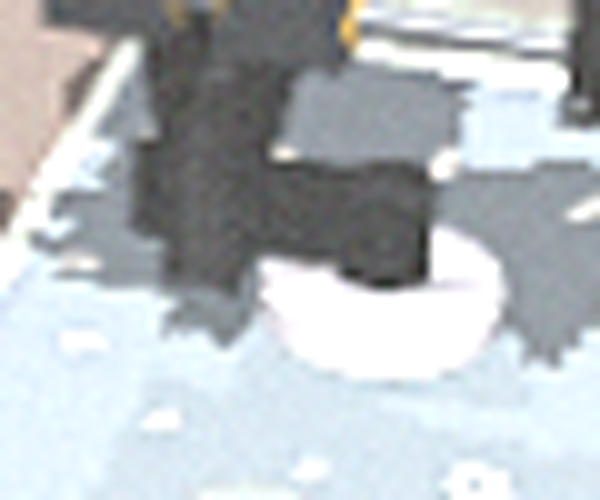

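```bash

python3 -m jog '[{"slide":[0,0,-0.5],"roll":0},{"slide":[0,0,-1.2],"roll":0},{"slide":[-2,0,-1.2],"roll":0},{"slide":[-5,0,-1.2],"roll":0},{"slide":[-6,-1,0],"roll":0}]' >/dev/null; python3 st.py
python3 -m jog '[{"slide":[0,-2,3],"roll":0},{"slide":[0,-3,6],"roll":0},{"slide":[0,-3,8],"roll":0},{"slide":[0,-3,8],"roll":0}]' >/dev/null; python3 st.py
python3 w.py x
```

```text
t9.28 S(mm) 29.0 29.3 h_deck 84.5 | tool-y yaw vs stirrer 0.5 tilt 0.44 | F 0.6 0.4 0.0 w 0.3 j7 0.02
t9.62 S(mm) -1.5 -55.5 h_deck 84.1 | tool-y yaw vs stirrer 0.2 tilt 0.39 | F 0.7 -0.6 0.6 w 0.6 j7 0.19
```

View pics/x.png

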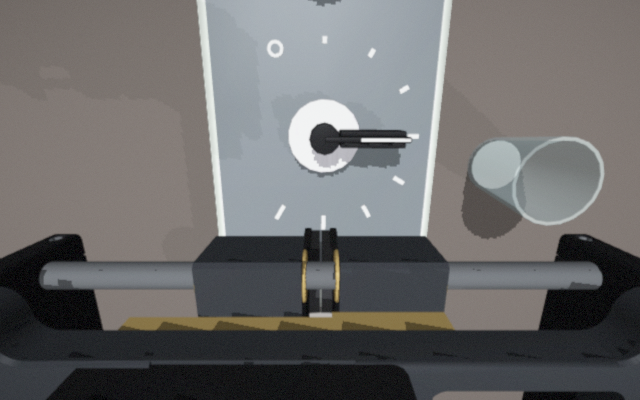

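The lever lies exactly along +x on the fourth line (speed 4). Next is the button.

```bash

python3 -m jog '[{"slide":[0,0.1,-3.6],"roll":0},{"slide":[0,0.2,-7.2],"roll":0},{"slide":[0,0.2,-10.8],"roll":0},{"slide":[0,0.3,-14.4],"roll":0},{"slide":[0,0.3,-18.1],"roll":0}]' >/dev/null
python3 -m jog '[{"slide":[0,0,0],"roll":0},{"slide":[0,0,0],"roll":0}]' >/dev/null; python3 st.py
python3 - <<'E'
from h import *
import cv2
im=r.camera("side")[:,:,::-1]
cv2.imwrite("pics/y.png",cv2.resize(im[130:250,320:440],None,fx=5,fy=5,interpolation=cv2.INTER_CUBIC))
E
```

```text
t10.25 S(mm) 0.5 136.5 h_deck 85.0 | tool-y yaw vs stirrer 0.8 tilt 0.49 | F 0.6 -1.1 -0.8 w 0.4 j7 -0.15
```

View pics/y.png

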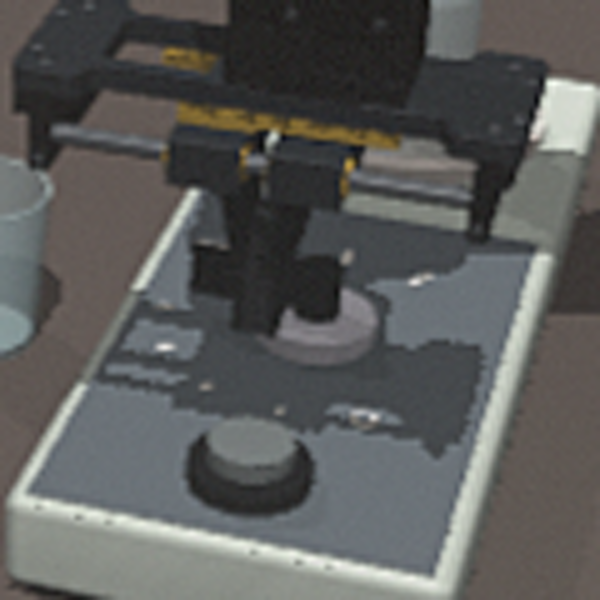

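```bash

python3 -m jog '[{"slide":[1,0.1,0.5],"roll":0},{"slide":[2,0.1,1.05],"roll":0},{"slide":[3,0.1,1.05],"roll":0},{"slide":[3,0.1,1.05],"roll":0}]' >/dev/null
python3 -m jog '[{"slide":[0,0,0],"roll":0},{"slide":[0,0,0],"roll":0}]' >/dev/null; python3 st.py
python3 - <<'E'
from h import *
q=np.load("q.npy")
for z in (.07,.075,.08,.085): print(z,proj("side",S(q[:2]+[.001,.001],q[2],[0,.125,z])))
import cv2
im=r.camera("side")[:,:,::-1]
cv2.imwrite("pics/z.png",cv2.resize(im[150:270,310:430],None,fx=5,fy=5,interpolation=cv2.INTER_CUBIC))
E
```

```text
t10.80 S(mm) -0.1 121.6 h_deck 51.1 | tool-y yaw vs stirrer 0.4 tilt 0.27 | F 0.0 -1.1 0.0 w 0.2 j7 -0.16
0.07 [[370.06602966 218.46709182]]
0.075 [[370.21986967 216.48998797]]
0.08 [[370.37456089 214.50194469]]
0.085 [[370.53011041 212.50287092]]
```

View pics/z.png

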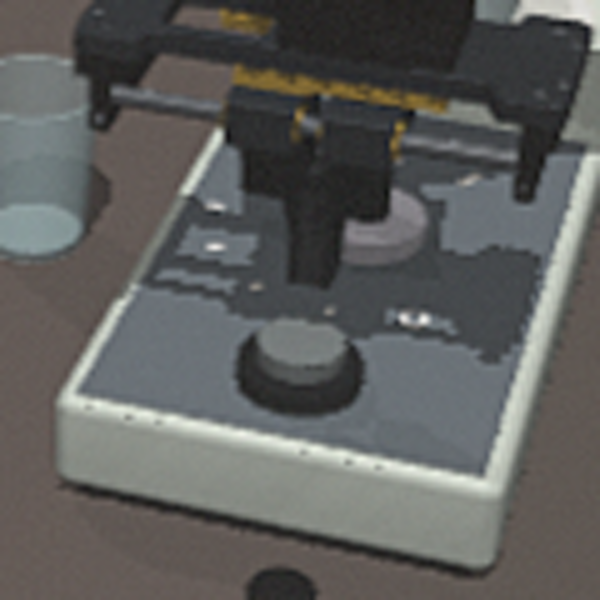

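```bash

python3 -m jog '[{"slide":[1,0.1,-0.4],"roll":0},{"slide":[2,0.1,-0.4],"roll":0},{"slide":[2.5,0.1,-0.4],"roll":0},{"slide":[2.5,0.1,-0.4],"roll":0}]' >/dev/null; python3 st.py
python3 -m jog '[{"slide":[0.2,0,0],"roll":0},{"slide":[0.4,0,0],"roll":0},{"slide":[0.4,0,0],"roll":0}]' >/dev/null; python3 st.py
```

```text
t11.18 S(mm) 0.2 126.2 h_deck 25.0 | tool-y yaw vs stirrer 0.5 tilt 0.28 | F -0.8 0.7 0.1 w 0.4 j7 -0.19
t11.43 S(mm) 0.2 126.3 h_deck 20.8 | tool-y yaw vs stirrer 0.5 tilt 0.29 | F -1.7 0.3 2.2 w 0.4 j7 -0.19
```

Contact at about 21 mm; now I'll press in.

```bash

python3 -m jog '[{"slide":[0.2,0,0],"roll":0},{"slide":[0.4,0,0],"roll":0},{"slide":[0.4,0,0],"roll":0}]' >/dev/null; python3 st.py
python3 -m jog '[{"slide":[0.2,0,0],"roll":0},{"slide":[0.3,0,0],"roll":0},{"slide":[0.3,0,0],"roll":0}]' >/dev/null; python3 st.py
```

```text
t11.68 S(mm) 0.4 126.3 h_deck 16.8 | tool-y yaw vs stirrer 0.5 tilt 0.28 | F -1.3 0.6 4.6 w 0.7 j7 -0.19
t11.93 S(mm) 0.7 126.3 h_deck 16.0 | tool-y yaw vs stirrer 0.5 tilt 0.21 | F -13.2 -0.1 30.4 w 0.0 j7 -0.20
```

It hit the stop (30 N, no further travel), so the button is fully in. Releasing now.

```bash

python3 -m jog '[{"slide":[-0.5,0,0],"roll":0},{"slide":[-2,0,0],"roll":0},{"slide":[-5,0,0],"roll":0},{"slide":[-8,0,0],"roll":0},{"slide":[-10,0,0],"roll":0}]' >/dev/null; python3 st.py
python3 -m jog '[{"slide":[0,-2,4],"roll":0},{"slide":[0,-6,6],"roll":0},{"slide":[0,-10,8],"roll":0},{"slide":[0,-13,10],"roll":0},{"slide":[0,-13,12],"roll":0}]' >/dev/null
python3 -m jog '[{"slide":[0,-4,2],"roll":0},{"slide":[0,-8,2],"roll":0},{"slide":[0,-8,2],"roll":0},{"slide":[0,-8,2],"roll":0}]' >/dev/null; python3 st.py
python3 - <<'E'
from h import *
import cv2
for n in ("side","top"):
    im=r.camera(n)[:,:,::-1]
    if n=="side": im=cv2.resize(im[80:300,290:470],None,fx=2.7,fy=2.7,interpolation=cv2.INTER_CUBIC)
    if n=="top": im=cv2.resize(im[160:320,260:500],None,fx=3,fy=3,interpolation=cv2.INTER_CUBIC)
    cv2.imwrite(f"pics/zz_{n}.png",im)
E
python3 w.py zz
```

```text
t12.35 S(mm) 1.2 126.1 h_deck 118.4 | tool-y yaw vs stirrer 0.5 tilt 0.23 | F 0.3 -0.1 0.2 w 0.3 j7 -0.12
t13.10 S(mm) -214.9 -17.6 h_deck 117.2 | tool-y yaw vs stirrer 0.2 tilt 0.01 | F 1.2 -0.6 0.2 w 0.3 j7 0.52
```

View pics/zz_side.png

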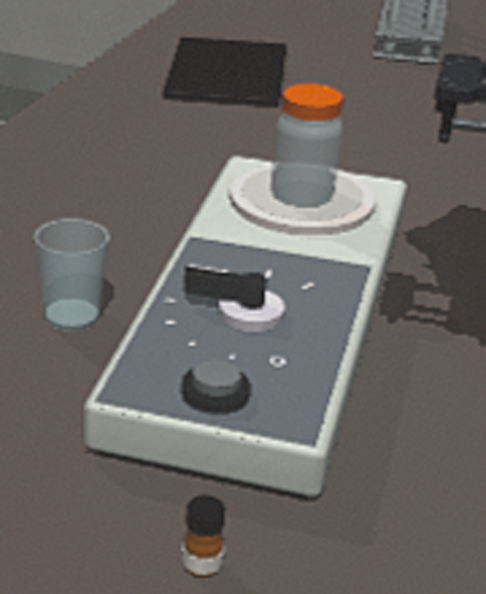

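View pics/zz_top.png

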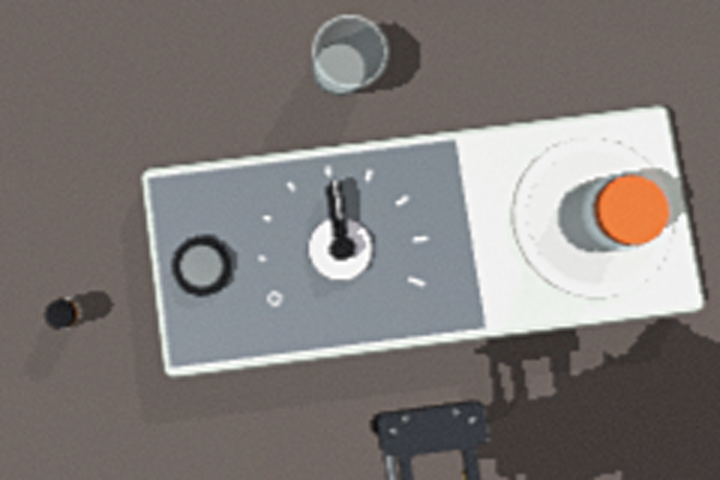

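View pics/zz.png

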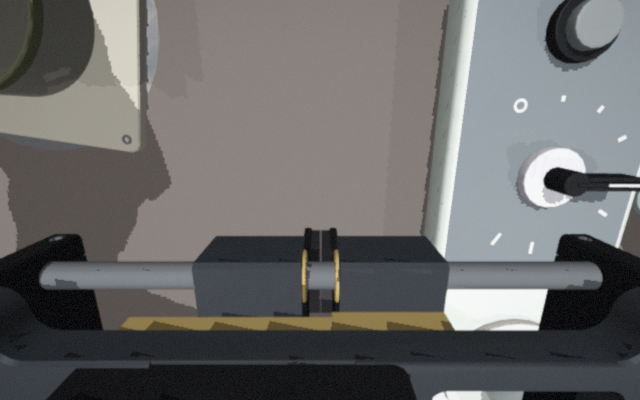

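The lever points at the fourth mark, the button is out again, the jar, beaker and vial are where they were, and the arm is clear of everything.

```bash

python3 -m jog '[{"slide":[0,0,0],"roll":0},{"slide":[0,0,0],"roll":0},{"slide":[0,0,0],"roll":0},{"slide":[0,0,0],"roll":0}]' >/dev/null; python3 st.py
python3 -c "
from bench import r
print(r.close_job())"
```

```text
t13.58 S(mm) -211.6 -16.6 h_deck 117.4 | tool-y yaw vs stirrer 0.5 tilt 0.08 | F -0.3 -0.1 -0.3 w 0.3 j7 0.52
the job is handed in; nothing more can be done
None
```

The stirrer is restarted at speed four and the job was handed in at about 13.6 s. The interface gave no verdict, so this rests on my own checks.

- **Selector:** I pushed the lever with the shut fingertips, one flank at a time. It went anticlockwise from speed 6 to off, and the wrist picture showed it pointing at the ring. I then pushed it clockwise four clicks.
- **Start button:** I pressed it to its stop, which registered about 30 N and roughly 6 mm of travel, then released it.

The last pictures, taken with the arm clear, show the lever on the fourth mark and the button out. The jar, beaker and vial look to be where they started, by eye rather than by measurement.

- **Angle disagreement:** At the fourth click, my estimate from the side view, with the fingers partly hiding the lever, was about 10° off the detent. The clear wrist view afterwards, and the final pictures, showed it on the detent.
- **Position disagreement:** The fixed cameras and the wrist camera disagreed by about 3–5 mm on the selector axis, which caused no trouble.

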